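# Release the blue wax bar with the two-button gate

### The job

On the jeweller's bench, let the round blue wax bar roll out of its rack: press the two yellow buttons of that rack down together with the fingertips of the gripper, hold both down until the bar lies still in the rack's wooden catch tray, then let both buttons come up and move clear. Do not touch or lift the bar itself, never push down one of the two buttons alone, and leave the rack with the green bar and everything else on the bench alone.

Things in the scene. Friction and masses are not known exactly. Their poses are not given: they have to be found in the camera images.
- blue_rack: fixed bar rack (target) 210 x 116 mm, origin on the table under its middle. Along its x axis: wooden catch tray (inside x=-104 to -30 mm, walls 32 mm high), ramp with the blue bar falling 15 deg to -x, cheeks 54 mm high at y=+-52 mm, grey block (x=47 to 99, top 60 mm high) with two yellow buttons. Each button sinks one of the two pins that stick 7 mm out of the ramp at x=3 mm and hold the bar
- blue_left_top (a point): top centre of the left (+y) yellow button of the blue rack: cap 26 mm across, at x=72, y=+28 mm in the rack's frame, so the two are 56 mm apart between centres; top 74 mm above the table when up, 65 mm fully down (then still 5 mm above the block, 2 mm above its collar). Pressed straight down; clear space around and above
- blue_right_top (a point): top centre of the right (-y) yellow button of the blue rack: cap 26 mm across, at x=72, y=-28 mm in the rack's frame, so the two are 56 mm apart between centres; top 74 mm above the table when up, 65 mm fully down (then still 5 mm above the block, 2 mm above its collar). Pressed straight down; clear space around and above
- blue_left (a joint): travel of the left button of the blue rack in m: 0 up, 0.009 fully down; a spring returns it; it needs about 1.5 N to start and 4.3 N for the full travel, then a hard stop. Its pin is out of the bar's way from about 0.007
- blue_right (a joint): travel of the right button of the blue rack in m: 0 up, 0.009 fully down; a spring returns it; it needs about 1.5 N to start and 4.3 N for the full travel, then a hard stop. Its pin is out of the bar's way from about 0.007
- blue_bar_center (a point): centre of the blue carving-wax bar, a round bar 90 mm long, 22 mm across, about 35 g, held by the two pins at the start; freed, it rolls down towards the rack's -x and ends in the tray about 15 to 25 mm above the table; it lies across the ramp, centre about 40 mm above the table; the y axis runs along the bar
- green_rack: fixed bar rack (leave alone) 210 x 116 mm, origin on the table under its middle. Along its x axis: wooden catch tray (inside x=-104 to -30 mm, walls 32 mm high), ramp with the green bar falling 15 deg to -x, cheeks 54 mm high at y=+-52 mm, grey block (x=47 to 99, top 60 mm high) with two yellow buttons. Each button sinks one of the two pins that stick 7 mm out of the ramp at x=3 mm and hold the bar
- green_bar_center (a point): centre of the green carving-wax bar, a round bar 90 mm long, 22 mm across, about 35 g, to be left where it is; it lies across the ramp, centre about 40 mm above the table; the y axis runs along the bar
- green_left (a joint): travel of the left button of the green rack in m: 0 up, 0.009 fully down; a spring returns it; it needs about 1.5 N to start and 4.3 N for the full travel, then a hard stop. Its pin is out of the bar's way from about 0.007
- green_right (a joint): travel of the right button of the green rack in m: 0 up, 0.009 fully down; a spring returns it; it needs about 1.5 N to start and 4.3 N for the full travel, then a hard stop. Its pin is out of the bar's way from about 0.007
- hammer: loose bench hammer 255 mm long lying on the table beyond the racks, 30 mm high, origin under its middle, x axis along the shaft to the head
- burr_handle: loose black pear-shaped hand tool with a small burr, 122 mm long, 26 mm high, lying between the racks, origin under its middle, x axis towards the burr
- wax_block: loose solid blue wax block 110 x 55 x 30 mm (not a round bar), origin under its centre
- mandrel: loose tapered steel ring mandrel with a dark wooden grip, 290 mm long, 28 mm high, lying on the table, origin under its middle, x axis towards the thin end
- dish: loose white ceramic dish, 80 mm across, 30 mm high, origin under its centre
- jar: loose amber jar with metal cap, 50 mm across, 50 mm high, origin under its centre

How it is judged:
By the outcome, as a careful person would: the job done as asked, in the order asked, and still so for the second after the job is handed in, with the robot touching nothing.
It also fails if it takes over 32 s, if anything falls off the work surface, if the arm or the gripper's body presses on something with over 40 N, if the wrist force passes 120 N, or if a joint passes its speed limit or range.

### The arm

A 6-joint arm with a two-finger parallel gripper is mounted at the origin on the work surface. World frame = base frame: x ahead of the robot, y to its left, z up, the work surface at z = 0. Lengths are in m, angles in rad, forces in N, time in s.
With the tool pointing down it reaches from about 0.4 to 0.825 m from the base axis. Payload 7 kg.
Tool frame: the origin (TCP) lies at the centre of the arm's flange, where the gripper is bolted on; the fingertips stand 178 mm ahead of it and the grasp point (between the pads) lies 159 mm ahead of it; z points along the fingers, y is the direction in which the jaws open and shut (so a half turn about z gives the same grasp; the last joint's range is limited). The gripper opens to 88 mm and grips with 3 to 60 N. Pads are 19 mm wide; open, the fingers measure 130 mm over their backs; the gripper's body (78 mm by 193 mm) begins 47 mm behind the grasp point.
Start: joints at [0.288, 0.359, 0.012, 0, -1.224, -0.288], TCP at [0.675, -0, 0.405] pointing down, gripper open.
Joint ranges: [-3.07, 3.07], [-1.43, 2.12], [-1.02, 1.25], [-3.03, 1.67], [-3.05, -0], [-3.03, 3.03]. Speed limits (rad/s): [2.39, 2.39, 3.01, 3.14, 3.14, 3.14].

### API

Orientations are given as [roll, pitch, yaw] about the fixed x, y, z axes, in that order (R = Rz(yaw) Ry(pitch) Rx(roll)).
In Python, from station import arm gives the robot as it stands.
- The arm moves only by the shell command python3 -m handwheel 'ROWS' [OPENING] [FORCE]. ROWS is JSON, a list of rows, each a list of 4 numbers: the shift along the world's x, y, z in cm, then the turn about the world's z in rad. In form: [[dx, dy, dz, yaw], ...]. A call has 1 to 20 rows; each row shifts and turns the commanded pose from where the row before left it; what a row does not reach is not made up. A row lasts 1/10 s, in which the tool goes at most 50 mm and 8.59 degrees, less where a joint would pass 70% of its speed; a pose out of reach is approached as far as the arm can. A call is refused whole if a number of a shift passes 5 or a number of a turn 0.15, either way. A call with a gripper value outside its range is refused whole. OPENING is the closure, from 0 (fully open) to 1 (shut), set as the call begins (- or left out, the last holds). The fingers move at their own pace and stop on an object; FORCE is the grip in N (left out, the last holds). Time passes only in rows, so rows that do not move let the fingers close. It gives the time, the measured TCP pose, the force and the opening at its end, in the units of the state.
- arm.get_state(): the state, without advancing time (a new reading comes with each control period).
- arm.grab_frame(name): name is "scene" or "side" or "wrist"; returns a dict with "image" (400x640x3 uint8, red, green, blue), "depth" (400x640 float32, m along the optical axis (not along the pixel's ray), 0 where there is no reading), "vfov" (degrees; the focal length in pixels is half the picture's height over the tangent of half this angle, whatever the lens; pixels are square), "cx", "cy" (the principal point, pixels), "rvec" (rotation vector, rad) and "tvec" (3), from world to camera coordinates, as OpenCV has them. Camera axes: x right, y down, z forward; pixel columns grow to the right and rows downward; lengths in m; the calibration is good to about 2 mm. A picture is of the moment at which its call begins.
- arm.job_done(): hands the job in, once; it reports no verdict.
The state is a dict: "t": time; "q": joint angles; "qd": joint speeds; "joint_efforts": joint torques, N m; "eef_pos": TCP position; "ee_rot": TCP orientation; "force": force on the tool from outside, world axes, zero at the start; "moment": the same for the moment, N m; "width": finger opening in m.
Only numpy, scipy, OpenCV 4.12 (cv2) and the standard library are available. Lean on these libraries where they do the work, as an engineer would, in place of code of your own. Each camera call takes 0.05 s, during which the arm holds its last target.

## Working session

There is one attempt and no reset: what is moved stays moved. The work goes in short steps, Python scripts to look and compute and a shell command to move; the robot and the scene stay as the last step left them, time stands still between calls to the robot, and variables do not carry over. Pictures are saved under pics/ and viewed, and the job is handed in when it is done.

```bash
mkdir -p pics; python3 - <<'E'
from station import arm
import cv2,numpy as np
for n in("scene","side","wrist"):
    f=arm.grab_frame(n); cv2.imwrite(f"pics/{n}0.png",f["image"][:,:,::-1]); np.savez(f"{n}0.npz",**f)
    print(n,f["vfov"],f["cx"],f["cy"],np.round(f["rvec"],3),np.round(f["tvec"],3))
s=arm.get_state();print(s)
E
```

```text
scene 43.795297918679026 315.3359961673272 196.2163105268934 [ 2.391  0.796 -0.258] [-0.474 -0.248  1.618]
side 57.92003176393087 319.5547293400325 202.2867025453521 [ 0.11  -2.865  1.237] [0.62  0.101 1.121]
wrist 67.02189341348597 317.62440489007173 203.30386123791476 [1.000e-03 3.111e+00 4.240e-01] [ 0.675 -0.033  0.39 ]
{'t': 0.15, 'q': array([ 2.88092890e-01,  3.59223165e-01,  1.12410159e-02, -2.51638416e-04,
       -1.22411540e+00, -2.88141819e-01]), 'qd': array([-0.00071298, -0.00207817,  0.00308282,  0.00166289, -0.00078567,
        0.00055978]), 'joint_efforts': array([ 1.39394037e-04, -5.83274567e+01,  2.93289685e+01,  7.00122759e+00,
        8.75052094e-03, -9.76538854e-05]), 'eef_pos': array([ 6.74843138e-01, -1.39627592e-05,  4.03925456e-01]), 'ee_rot': array([ 3.14027785e+00, -1.42968234e-04, -1.57093082e+00]), 'force': array([0.16493391, 0.02052832, 0.35861933]), 'moment': array([-0.03238488,  0.06881916, -0.01277731]), 'width': 0.08713918611471543}
```

View pics/scene0.png

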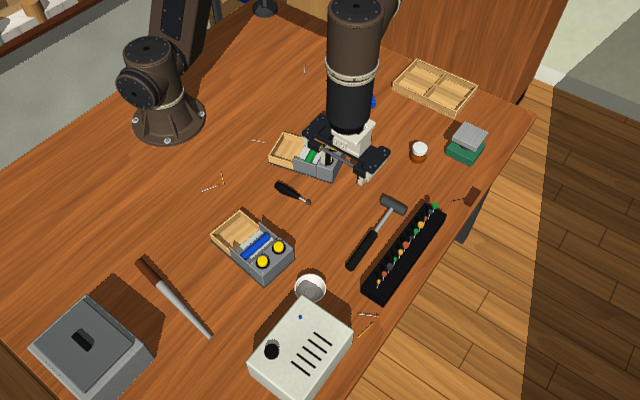

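View pics/side0.png

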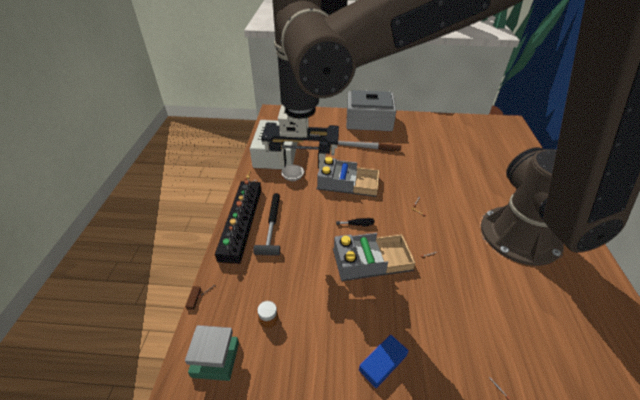

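View pics/wrist0.png

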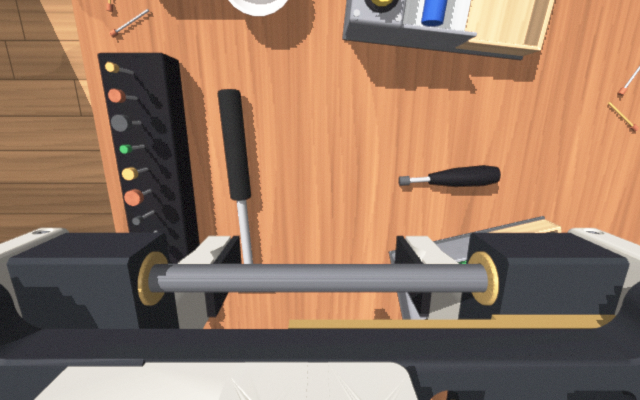

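The scene picture shows the blue rack at about (255,245), with its two yellow caps at (263,262) and (279,247). The green rack is partly under the gripper at about (310,155). In the side view the blue rack's caps are at about (328,160) and (327,170). Next I measure the caps.

```bash
cat > h.py <<'E'
import cv2,numpy as np
def cam(f):
    R=cv2.Rodrigues(np.array(f["rvec"],float))[0];t=np.array(f["tvec"],float).ravel()
    fl=f["image"].shape[0]/2/np.tan(np.radians(float(f["vfov"]))/2)
    return R,t,fl,float(f["cx"]),float(f["cy"])
def ray(f,u,v):
    R,t,fl,cx,cy=cam(f); return -R.T@t, R.T@np.array([(u-cx)/fl,(v-cy)/fl,1])
def onz(f,u,v,z):
    o,d=ray(f,u,v); return o+d*(z-o[2])/d[2]
def dep(f,u,v):
    o,d=ray(f,u,v); return o+d*float(f["depth"][int(round(v)),int(round(u))])
def blobs(f,lo,hi,mn=25):
    hsv=cv2.cvtColor(np.ascontiguousarray(f["image"]),cv2.COLOR_RGB2HSV)
    m=cv2.inRange(hsv,np.array(lo),np.array(hi))
    n,l,s,c=cv2.connectedComponentsWithStats(m)
    return [(c[i],s[i]) for i in range(1,n) if s[i][4]>=mn],l
E
python3 - <<'E'
from h import *
for n in("scene","side"):
    f=dict(np.load(n+"0.npz"))
    for nm,lo,hi in(("yel",(24,170,120),(34,255,255)),("blue",(108,150,60),(125,255,255))):
        b,l=blobs(f,lo,hi)
        for c,s in b:
            z=.074 if nm=="yel" else .05
            print(n,nm,np.round(c,1),s,np.round(onz(f,*c,z),4),np.round(dep(f,*c),4))
    cv2.imwrite(f"pics/{n}crop.png",cv2.resize((f["image"][200:290,200:310] if n=="scene" else f["image"][140:200,300:390])[:,:,::-1],None,fx=6,fy=6,interpolation=cv2.INTER_CUBIC))
E
```

```text
scene yel [278.1 246.5] [274 242  10  10  80] [ 0.6167 -0.19    0.074 ] [ 0.6173 -0.1906  0.0754]
scene yel [262.1 260.8] [257 256  11  11  88] [ 0.6111 -0.2454  0.074 ] [ 0.6111 -0.2455  0.0741]
scene blue [372.5 102. ] [370  95   6  13  45] [0.5075 0.42   0.05  ] [0.4961 0.4417 0.0277]
scene blue [254.9 246. ] [240 233  30  27 256] [ 0.5579 -0.2143  0.05  ] [ 0.5556 -0.2123  0.045 ]
side blue [570.1  16.3] [557   0  27  45 271] [-1.019  -2.1236  0.05  ] [-0.5744 -1.3105  0.2693]
side blue [561.4  83.5] [ 546   17   36  123 1024] [-0.5045 -0.9959  0.05  ] [-0.575  -1.1126 -0.0014]
side blue [343.6 170.5] [341 163   7  16  74] [ 0.5533 -0.2108  0.05  ] [ 0.5532 -0.2129  0.0484]
side blue [382.9 360.5] [ 360  336   48   51 1247] [0.4527 0.4452 0.05  ] [0.4498 0.4369 0.031 ]
```

View pics/scenecrop.png

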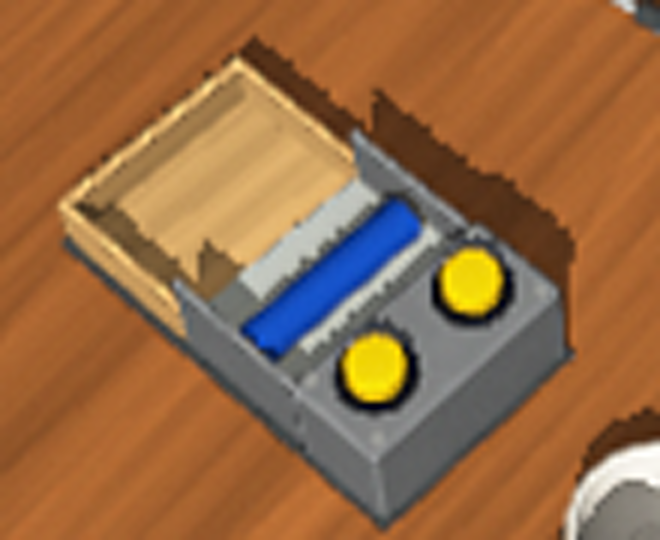

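The caps are at (0.617,-0.190) and (0.611,-0.245) at z≈0.074, 55.7 mm apart as expected. That puts the rack yaw at about -0.10 and the midpoint at (0.614,-0.218). The bar lies 58 mm towards -x, which fits. Before descending I check the clearance around the target for the gripper body.

```bash
python3 - <<'E'
from h import *
f=dict(np.load("scene0.npz"))
R,t,fl,cx,cy=cam(f)
v,u=np.mgrid[0:400,0:640]
P=np.stack([(u-cx)/fl,(v-cy)/fl,np.ones_like(u,float)],-1)*f["depth"][...,None]
W=(P-t)@R
ok=f["depth"]>0
for r in(.12,.16,.2,.25):
    m=ok&(abs(W[...,0]-.614)<r)&(abs(W[...,1]+.218)<r)&(W[...,2]<.15)
    i=np.argmax(np.where(m,W[...,2],-1)); print(r,W.reshape(-1,3)[i].round(3))
m=ok&(abs(W[...,2]-.11)<.06)&(W[...,1]<-.26)&(W[...,2]>.08)
print(W[m].min(0),W[m].max(0))
E
python3 -m handwheel '[[-0.55,-2,-0.5,0.13],[-0.55,-2,-0.5,0.13],[-0.55,-2,-0.5,0.13],[-0.55,-2,-0.5,0.13],[-0.55,-2,-0.5,0.13],[-0.55,-2,-0.5,0.13],[-0.55,-2,-0.5,0.13],[-0.55,-2,-0.5,0.13],[-0.55,-2,-0.5,0.13],[-0.55,-2,-0.5,0.13],[-0.55,-2,-0.5,0.13],[0,0,0,0.04],[0,0,0,0],[0,0,0,0],[0,0,0,0]]' 0.52
```

```text
0.12 [ 0.615 -0.254  0.079]
0.16 [ 0.771 -0.32   0.096]
0.2 [ 0.779 -0.406  0.111]
0.25 [ 0.779 -0.406  0.111]
[ 0.35001786 -0.72095579  0.08007726] [ 0.89597816 -0.26073111  0.13230262]
t: 1.65
eef_pos: [0.6146, -0.2196, 0.3497]
ee_rot: [-3.142, -0.0, -0.101]
force: [0.0, 0.4, -0.2]
width: 0.0421
```

```bash
python3 - <<'E'
from station import arm
from h import *
for n,(a,b,c,d) in dict(scene=(150,290,200,340),side=(90,200,260,400),wrist=(0,400,0,640)).items():
    f=arm.grab_frame(n); np.savez(f"{n}1.npz",**f)
    im=f["image"][a:b,c:d,::-1]
    k=1 if n=="wrist" else 4
    cv2.imwrite(f"pics/{n}1.png",cv2.resize(im,None,fx=k,fy=k,interpolation=cv2.INTER_CUBIC))
    for cc,s in blobs(f,(22,150,90),(34,255,255))[0]: print(n,cc.round(1),s,onz(f,*cc,.074).round(4),dep(f,*cc).round(4))
E
```

```text
scene [334.1 145.3] [330 141   9  10  71] [0.53   0.1738 0.074 ] [0.531  0.1723 0.076 ]
scene [327.1 158.7] [323 154   9  10  73] [0.544  0.1198 0.074 ] [0.5437 0.1202 0.0734]
scene [278.1 246.6] [273 241  11  12  99] [ 0.6168 -0.1902  0.074 ] [ 0.6175 -0.1908  0.0755]
scene [262.  260.8] [257 255  11  12  99] [ 0.611  -0.2455  0.074 ] [ 0.6124 -0.2467  0.0773]
side [328.2 159.9] [325 157   7   7  36] [ 0.6094 -0.2356  0.074 ] [ 0.6093 -0.2342  0.075 ]
side [325.9 169.7] [323 167   7   7  37] [ 0.6143 -0.1793  0.074 ] [ 0.6143 -0.1792  0.0741]
side [345.3 240.1] [341 236  10   9  64] [0.5421 0.1297 0.074 ] [0.542  0.1278 0.0718]
side [350.  255.9] [345 252  11   9  70] [0.5284 0.1839 0.074 ] [0.5283 0.1834 0.0733]
wrist [277.1 194. ] [269 191  19  10  28] [ 0.628  -0.1862  0.074 ] [ 0.6274 -0.1858  0.0715]
wrist [336.4 197. ] [330 192  20  17  52] [ 0.6201 -0.2373  0.074 ] [ 0.6199 -0.2374  0.0729]
```

View pics/wrist1.png

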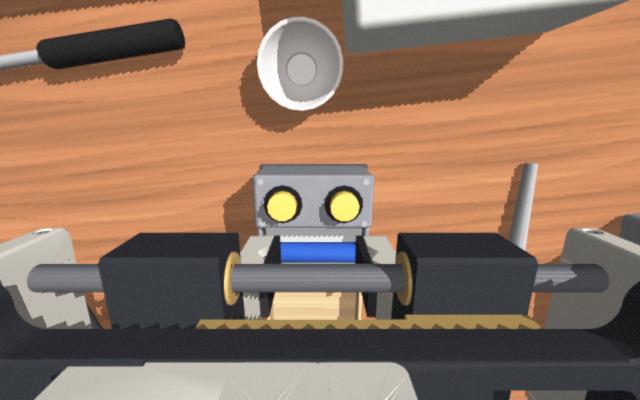

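View pics/scene1.png

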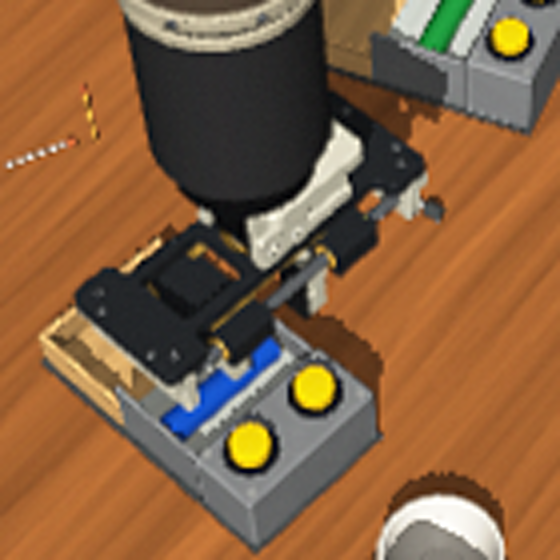

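View pics/side1.png

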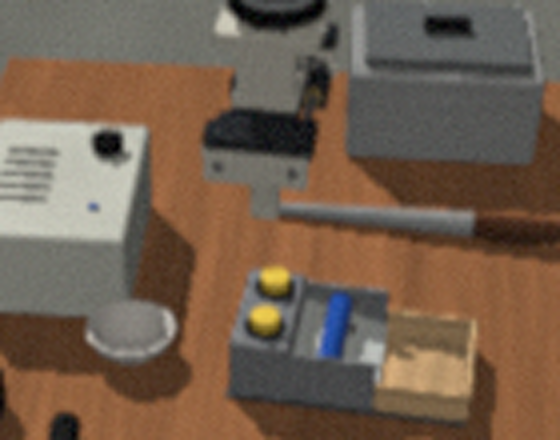

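The wrist view shows the caps clearly at about (282,207) and (344,206), but the side and scene views disagree by about 10 mm in y. The wrist view is the closest, so I refine with it.

```bash
python3 - <<'E'
from h import *
f=dict(np.load("wrist1.npz"))
print("cam",ray(f,0,0)[0])
hsv=cv2.cvtColor(f["image"],cv2.COLOR_RGB2HSV); print(hsv[207,282],hsv[195,282],hsv[200,300])
b,l=blobs(f,(20,120,60),(40,255,255),100)
for c,s in b: print(c,s,onz(f,*c,.074).round(4),dep(f,*c).round(4))
cv2.imwrite("pics/wc.png",cv2.resize(f["image"][150:280,230:400,::-1],None,fx=4,fy=4,interpolation=cv2.INTER_NEAREST))
for n in("scene1","side1"):
    g=dict(np.load(n+".npz"));x=(slice(235,272),slice(250,290)) if n=="scene1" else (slice(150,180),slice(315,340))
    cv2.imwrite(f"pics/{n}z.png",cv2.resize(g["image"][x][:,:,::-1],None,fx=14,fy=14,interpolation=cv2.INTER_NEAREST))
E
```

```text
cam [ 0.68690772 -0.2276966   0.32949754]
[ 28 126 254] [ 29 117 255] [105  10  51]
[281.41403026 206.22008253] [266 191  31  31 727] [ 0.6167 -0.1885  0.074 ] [ 0.6165 -0.1884  0.0733]
[343.90998594 206.36427567] [330 191  30  31 711] [ 0.611  -0.2432  0.074 ] [ 0.6108 -0.2433  0.0735]
[402.75       322.13043478] [331 314 125  15 644] [ 0.4866 -0.2917  0.074 ] [ 0.636  -0.2439  0.2646]
[497.21032505 321.45697897] [458 315  81  14 523] [ 0.4779 -0.3843  0.074 ] [ 0.6327 -0.2684  0.2632]
[228.67768595 323.71900826] [214 320  29   9 121] [ 0.5021 -0.1206  0.074 ] [ 0.6407 -0.2009  0.2656]
[311.36  323.024] [288 320  45   9 125] [ 0.4947 -0.2019  0.074 ] [ 0.6384 -0.2212  0.2651]
```

View pics/wc.png

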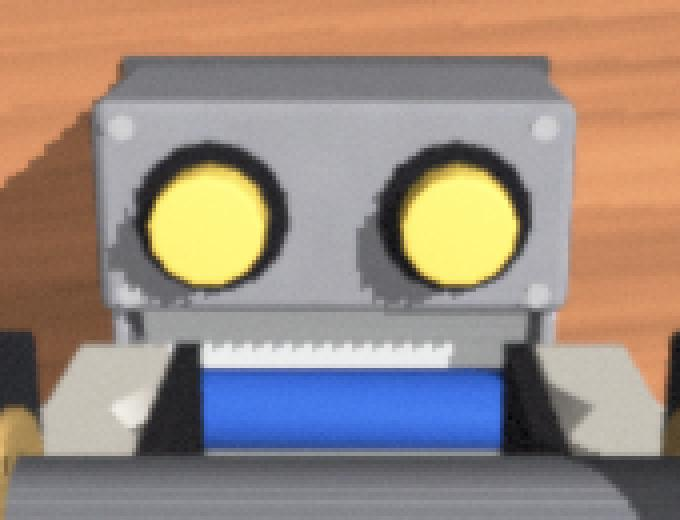

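View pics/side1z.png

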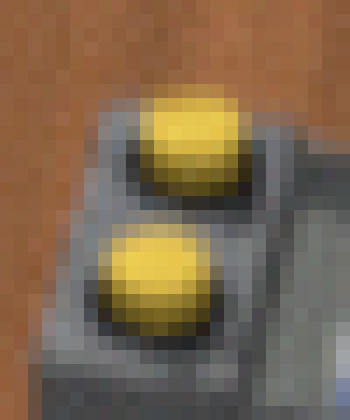

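View pics/scene1z.png

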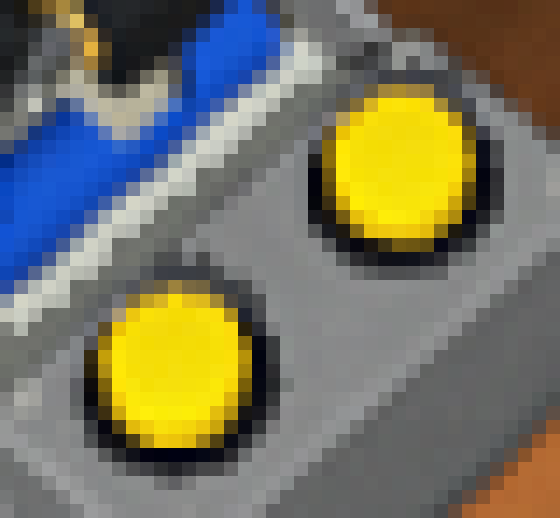

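The wrist view gives the midpoint as (0.6139,-0.216), and the scene view agrees to 2 mm. In the side view the lit sides of the caps bias the estimate, and its pixels are coarse. I correct by dx -0.05, dy +0.35 cm and come down to just above the caps.

```bash
python3 -m handwheel '[[-0.05,0.35,-1,0],[0,0,-1.5,0],[0,0,-1.5,0],[0,0,-1.5,0],[0,0,-1.5,0],[0,0,-1,0],[0,0,-0.7,0],[0,0,-0.3,0],[0,0,0,0],[0,0,0,0]]'
python3 - <<'E'
from station import arm
from h import *
for n,(a,b,c,d) in dict(scene=(190,290,210,310),side=(130,200,290,390)).items():
    f=arm.grab_frame(n)
    cv2.imwrite(f"pics/{n}2.png",cv2.resize(f["image"][a:b,c:d,::-1],None,fx=6,fy=6,interpolation=cv2.INTER_CUBIC))
f=arm.grab_frame("wrist");cv2.imwrite("pics/wrist2.png",f["image"][:,:,::-1])
E
```

```text
t: 2.8
eef_pos: [0.6142, -0.2166, 0.2602]
ee_rot: [3.141, -0.001, -0.101]
force: [-1.1, -0.3, -0.0]
width: 0.0422
```

View pics/scene2.png

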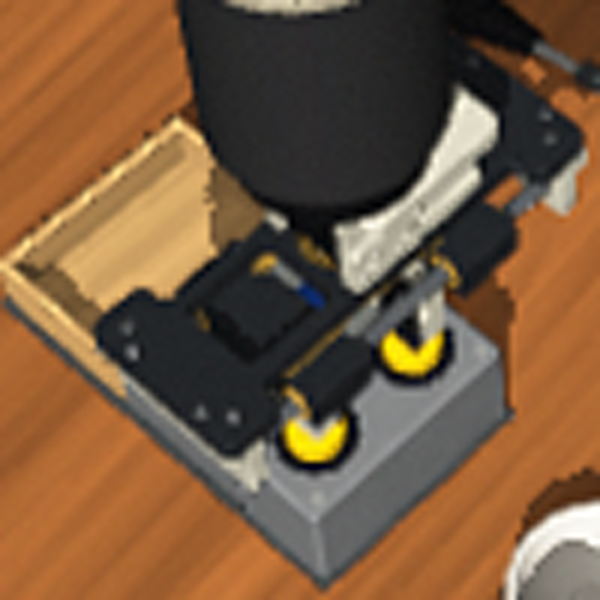

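View pics/side2.png

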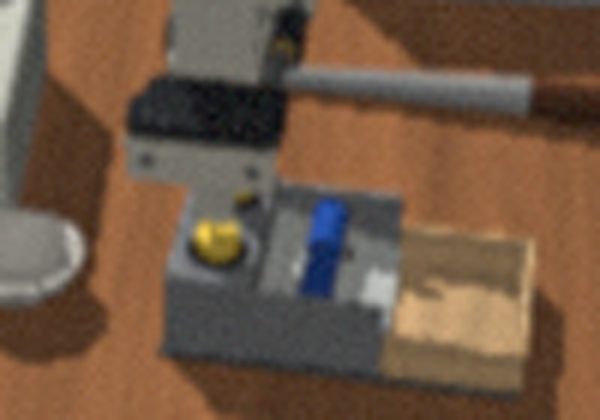

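View pics/wrist2.png

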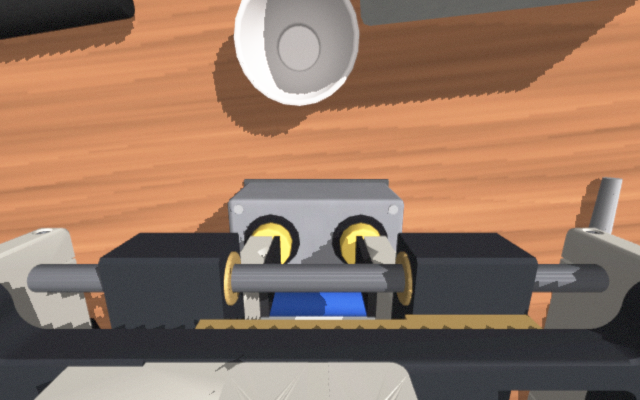

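The fingertips sit over both caps, symmetrically, and all three views agree. Now I press in small steps.

```bash
python3 -m handwheel '[[0,0,-0.4,0],[0,0,-0.2,0],[0,0,-0.2,0],[0,0,-0.2,0],[0,0,-0.2,0],[0,0,-0.2,0],[0,0,0,0]]'
```

```text
t: 3.65
eef_pos: [0.6139, -0.2165, 0.2458]
ee_rot: [3.141, 0.0, -0.101]
force: [-2.8, 1.7, 5.6]
width: 0.0419
```

```bash
python3 -m handwheel '[[0,0,-0.15,0],[0,0,-0.15,0],[0,0,0,0],[0,0,0,0]]'
```

```text
t: 4.05
eef_pos: [0.6139, -0.2165, 0.2434]
ee_rot: [3.141, -0.0, -0.101]
force: [-4.3, 1.6, 8.4]
width: 0.0419
```

```bash
python3 -m handwheel '[[0,0,-0.1,0],[0,0,0,0],[0,0,0,0],[0,0,0,0],[0,0,0,0],[0,0,0,0],[0,0,0,0],[0,0,0,0],[0,0,0,0],[0,0,0,0]]'
cat > look.py <<'E'
import sys
from station import arm
from h import *
k=sys.argv[1]
ims=[]
for n,(a,b,c,d) in dict(scene=(190,290,200,300),side=(130,230,300,400)).items():
    f=arm.grab_frame(n); ims.append(cv2.resize(f["image"][a:b,c:d,::-1],None,fx=4,fy=4,interpolation=cv2.INTER_CUBIC))
    for cc,s in blobs(f,(108,150,60),(125,255,255),8)[0]:
        if a<cc[1]<b and c<cc[0]<d: print(n,cc.round(1),s,dep(f,*cc).round(4))
cv2.imwrite(f"pics/look{k}.png",np.hstack(ims))
f=arm.grab_frame("wrist");cv2.imwrite(f"pics/w{k}.png",f["image"][:,:,::-1])
s=arm.get_state();print(s["t"],s["eef_pos"],s["force"])
E
python3 look.py a
```

```text
t: 5.05
eef_pos: [0.6138, -0.2165, 0.2434]
ee_rot: [3.141, -0.001, -0.1]
force: [-5.4, 3.1, 13.8]
width: 0.0422
scene [228.5 227.2] [214 215  29  25 225] [ 0.4528 -0.204   0.0288]
side [373.1 179. ] [371 172   5  15  65] [ 0.4488 -0.199   0.0284]
5.2 [ 0.61382736 -0.21644114  0.24333657] [-5.6966678   3.20801249 14.45423852]
```

View pics/looka.png

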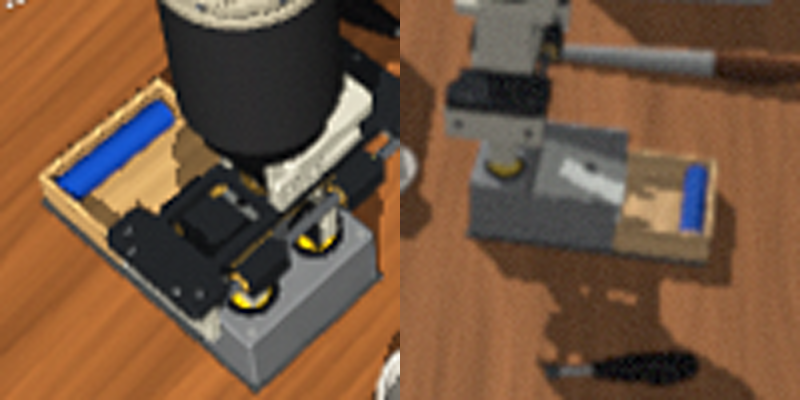

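View pics/wa.png

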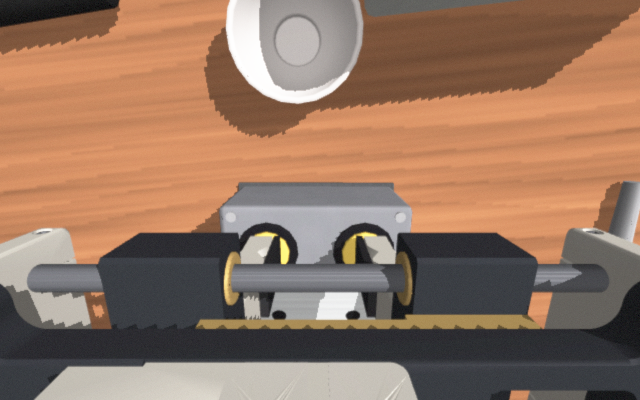

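The bar is in the tray, in the scene view at about (228,227) and in the side view at (373,179), at the far wall. I keep holding and check that it lies still.

```bash
python3 -m handwheel '[[0,0,0,0],[0,0,0,0],[0,0,0,0],[0,0,0,0],[0,0,0,0],[0,0,0,0],[0,0,0,0],[0,0,0,0]]'; python3 look.py b;python3 -m handwheel '[[0,0,0,0],[0,0,0,0],[0,0,0,0],[0,0,0,0],[0,0,0,0],[0,0,0,0],[0,0,0,0],[0,0,0,0]]'; python3 look.py c
```

```text
t: 6.0
eef_pos: [0.6138, -0.2165, 0.2434]
ee_rot: [3.141, -0.001, -0.1]
force: [-5.8, 3.2, 14.8]
width: 0.0423
scene [228.5 227.2] [214 215  29  25 225] [ 0.4509 -0.2027  0.0255]
side [373.1 179.1] [371 172   5  15  66] [ 0.449  -0.1962  0.0304]
6.15 [ 0.613835   -0.21644514  0.24331771] [-6.03669881  4.10292792 15.97035631]
t: 6.95
eef_pos: [0.6139, -0.2165, 0.2434]
ee_rot: [3.141, -0.001, -0.1]
force: [-6.1, 3.7, 14.8]
width: 0.0419
scene [228.5 227.2] [214 215  29  25 225] [ 0.4518 -0.2033  0.027 ]
side [373.1 179.2] [371 172   5  15  64] [ 0.4486 -0.1973  0.0289]
7.1 [ 0.61380951 -0.21647133  0.24334125] [-6.09964194  3.46594222 14.84311791]
```

The bar has been still for 2 s (225 px blob, same centroid). I release straight up.

```bash
python3 -m handwheel '[[0,0,0.2,0],[0,0,0.3,0],[0,0,0.3,0],[0,0,0.5,0],[0,0,1,0],[0,0,1.5,0],[0,0,2,0],[0,0,2,0],[0,0,2,0],[0,0,2,0],[0,0,1,0],[0,0,0,0],[0,0,0,0],[0,0,0,0],[0,0,0,0]]'; python3 look.py d; python3 - <<'E'
from station import arm
from h import *
f=arm.grab_frame("scene");cv2.imwrite("pics/send.png",f["image"][:,:,::-1])
f=arm.grab_frame("wrist")
for c,s in blobs(f,(20,100,60),(40,255,255),200)[0]:print(c.round(1),s,dep(f,*c).round(4))
E
```

```text
t: 8.6
eef_pos: [0.6138, -0.2165, 0.3685]
ee_rot: [-3.142, 0.002, -0.101]
force: [0.3, 0.0, -0.6]
width: 0.0422
scene [220.9 233.4] [214 228  15  12  89] [ 0.4504 -0.2309  0.0294]
side [373.1 179.2] [371 172   5  15  64] [ 0.4485 -0.198   0.0283]
8.75 [ 0.61396382 -0.21651928  0.36902492] [ 0.17518517  0.77551726 -0.57806758]
[287.1 199. ] [273 184  29  30 673] [ 0.6166 -0.1886  0.0732]
[345.6 199.2] [332 185  29  29 665] [ 0.6109 -0.2435  0.0731]
[458.6 321.7] [ 374  314  166   15 1097] [ 0.6344 -0.2546  0.2845]
[254.2 323.7] [220 319  68  10 281] [ 0.639  -0.204   0.2846]
```

View pics/wd.png

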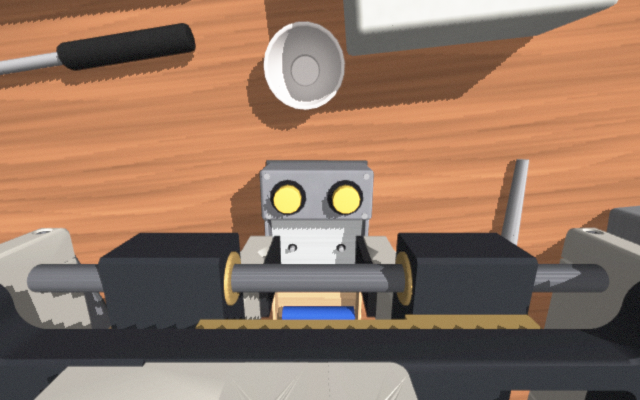

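View pics/send.png

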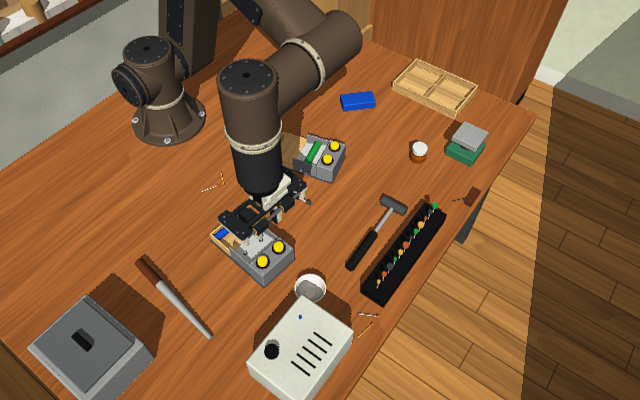

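Both caps are back up at z≈0.073, the pins are out again at (292,247) and (341,247), and the blue bar lies in the tray. Everything else is in place and the force on the arm is about 0.

```bash
python3 -c "
from station import arm
print(arm.job_done())"
```

```text
the job is handed in; nothing more can be done
None
```

The blue bar has rolled into its catch tray and I handed the job in at about 9 s. I pressed both yellow buttons together with the fingertips, 42 mm apart inside, until they reached the stop at about 15 N in total. I kept them down for over 2 s while the bar lay still, then raised the gripper straight up by 125 mm.

**Last checks:**
- Both caps are back up at z≈0.073 m and the pins stick out again.
- The bar lay unmoved in the tray through the hold. The side view showed it unchanged after release; in the scene view the gripper partly hid it.
- The force on the tool is about 0. I saw nothing else displaced in the last scene picture, including the green rack.

**One disagreement:** the side camera placed the buttons about 10 mm off in y. I put that down to its coarse pixels and the visible sides of the caps. I went by the wrist view instead, which agreed with the scene camera to 2 mm.

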